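# Index the spring vice to its loading hole and hold the jaw open at the mark

### The job

Turn the little vice on the desk to its loading position: lift the red sprung index pin, swing the head round until the pin stands over the hole with the green ring, and let the pin drop fully home there. Then pull the spring-return jaw open by its black upright handle until its red pointer lies on the yellow setting band, and finish while still holding it there against its spring (do not let go), so that a blank can be laid in. Leave the other things on the desk where they are.

Things in the scene. Friction and masses are not known exactly. Their poses are not given: they have to be found in the camera images.
- index_base: Fixed round grey base, diameter 184 mm, top 16 mm above the desk. Origin: centre of its underside, on the head's upright turning axis. Three 12 mm index holes on a circle of radius 70 mm, at -60, -30 and 0 deg about z from its +x. The pin starts in the -60 deg hole; the 0 deg hole (green ring) is the loading hole, with the head there the jaw's handle points along this body's -x.
- loading_hole (a point): Centre of the mouth of the loading hole (black hole with a green ring), on the base's top face, 16 mm above the desk.
- turn_head (a joint): Angle of the vice's turning head (rad): 0 at the start, growing anticlockwise from above; 1.047 with the pin in the loading hole, end stop 1.11. With the pin raised it turns easily (0.6 N at the knob) and can be swung by the pin's knob, on a circle of radius 70 mm about the base's axis. With the pin in a hole it is locked (0.03 to 0.045 rad of play each way).
- index_pin (a joint): Lift of the index pin (m): 0 fully home, 0.016 fully raised; the round-nosed 8 mm pin clears the plate at 0.009. A spring pushes it down, 3 N when home and 7 N fully raised. Let go between holes it rides on the plate at about 0.009 and drops when within about 3 to 5 mm of a hole.
- pin_knob (a point): Centre of the red round pull knob of the index pin: diameter 24 mm, 22 mm high, 67 mm above the desk when home. On the head, 70 mm from the axis, opposite the jaw's handle. Towards the axis the blue fixed jaw stands 23 mm from the knob's edge, 62 mm above the desk; on both sides along the circle it is free down to 36 mm above the desk.
- spring_jaw: Sliding jaw: blue block, steel slide bar, black upright handle at its outer end; carried by the head. Origin: foot of the handle, 36 mm above the desk, 60 mm from the axis when closed. +x points along the head to the axis and the knob; it opens along its -x, at most 50 mm. A spring pulls it shut: 5 N closed, 1.1 N more per 10 mm.
- handle (a point): Grip point of the black upright handle, 72 mm above the desk, over the jaw's origin. The handle is a post 12 mm thick along the pull and 24 mm wide across it, from 44 to 90 mm above the desk, free on both sides across the pull; the blue jaw block begins 42 mm behind it and is 60 mm above the desk.
- pointer (a point): The red pointer line across the sliding jaw, on the head's centre line 37 mm above the desk; 60 mm behind the handle along the jaw's +x. Moves with the jaw.
- mark (a point): Middle of the yellow setting band (8 mm wide along the pull) on the scale, same height and centre line as the pointer. It lies 20 to 36 mm from the closed jaw's pointer, on the handle's side, and does not slide on the head. Its x axis points along the head towards the pin's knob, so the pointer starts at positive x of it.
- steel_bar: Bystander: bright flat bar blank, 220 x 10 x 8 mm, lying; origin centre of its underside.
- red_screwdriver: Bystander: red-handled screwdriver, 170 mm long, 27 mm thick, lying; origin under its middle.
- marker: Bystander: black and white marker pen, 135 mm, lying; origin under its middle.
- black_tape: Bystander: roll of black tape, 59 mm across, 19 mm high; origin centre of its underside.
- mug: Bystander: striped mug, 86 mm across, 90 mm high, behind the vice; origin under it.
- hex_key: Bystander: small grey hex key, 72 x 24 x 4 mm, near the desk's front edge; origin under its middle.

How it is judged:
On the way, in this order (a step that is already met when the one before it is completed fails the run):
1. the index pin is lifted clear of its hole (value of joint index_pin above 0.009 m), for 0.1 s.
2. the pin has dropped fully home in the loading hole (value of joint index_pin below 0.002 m and horizontal distance between pin_knob and loading_hole below 0.004 m), for 0.2 s.
3. the jaw is pulled out until its pointer lies on the yellow band (x of pointer in the frame of mark between -0.004 and 0.004 m), for 0.2 s.
At the end, for the whole second after the job is handed in: The pin is home (within 2 mm) in the loading hole (knob within 4 mm of it, seen from above), the jaw's pointer is within 4 mm of the middle of the yellow band, at rest (under 10 mm/s), and the fingers still hold the jaw with more than 3 N (all of step 2 and all of step 3 and linear speed of spring_jaw below 0.01 m/s and contact force between the fingers and spring_jaw above 3 N); the arm keeps its last pose, push and grip.
It fails at once if one of the other things on the desk is pushed more than 25 mm (distance of any of steel_bar, red_screwdriver, marker, black_tape, mug, hex_key from where it was at the start of the episode above 0.025 m).
It also fails if it takes over 48 s, if anything falls off the work surface, if the arm or the gripper's body presses on something with over 40 N, if the wrist force passes 120 N, or if a joint passes its speed limit or range.

### The arm

A 6-joint arm with a two-finger parallel gripper is mounted at the origin on a cart in front of the work surface, level with it; the furniture and walls round the work are solid. World frame = base frame: x ahead of the robot, y to its left, z up, the work surface at z = 0. Lengths are in m, angles in rad, forces in N, time in s.
With the tool pointing down it reaches from about 0.3 to 0.875 m from the base axis. Payload 6.4 kg.
Tool frame: the origin (TCP) lies at the very end of the fingers, on their centre line; the grasp point (between the pads) lies 19 mm behind it; z points along the fingers, y is the line along which they close (so a half turn about z gives the same grasp; the last joint's range is limited). The gripper opens to 85 mm and grips with 20 to 120 N. Pads are 22 mm wide; open, the fingers measure 114 mm over their backs; the gripper's body (76 mm by 85 mm) begins 54 mm behind the grasp point. The pads swing forward as they close: fully open they stand 13 mm farther back than shut.
Start: joints at [1.115, 0.181, 1.607, -0, 1.354, -0.206], TCP at [0.142, 0.557, 0.192] pointing down, gripper open.
Joint ranges: [-2.99, 2.99], [-0.89, 2.07], [0.3, 2.58], [-1.14, 4.28], [0, 2.63], [-3.12, 3.12]. Speed limits (rad/s): [2.57, 2.57, 3.01, 3.14, 3.14, 3.14].

### API

Orientations are given as a unit quaternion [w, x, y, z].
In Python, from bench import ctrl, camera, calibration, order, outline_of gives the robot as it stands.
- The arm moves only by the tool move_arm, never from a script. Its argument "series" is a list that holds one entry, the list of rows, each a list of 5 numbers: the opening, from 0 (shut) to 1 (fully open), then the shift along the tool's x, y, z in mm, then the turn about the tool's z in rad. A call has exactly 10 rows; each row is the pose to reach, as a shift and turn from the pose commanded when the call began, along the tool's axes at that moment; what a row does not reach only later rows make up. A row lasts 1/12 s, in which the tool goes at most 41.7 mm and 7.16 degrees, less where a joint would pass 70% of its speed; a pose out of reach is approached as far as the arm can. A call with a gripper value outside its range is refused whole. The fingers move at their own pace and stop on an object; the grip force is fixed at half the most. Time passes only in rows, so rows that repeat a pose let the fingers close, or fill a call up. It gives the time, the measured TCP pose, the force, the opening and the grip force at its end, in the units of the state.
- ctrl.get_obs(): the state, without advancing time (a new reading comes with each control period).
- camera(name): name is "side" or "top" or "wrist"; returns (picture, depth): 384x512x3 uint8, blue, green, red; 384x512 float32, m along the optical axis (not along the pixel's ray), 0 where there is no reading.
- calibration(name): a dict with "intrinsics" (3x3 intrinsics, pixels), "rvec" (rotation vector, rad) and "tvec" (3), from world to camera coordinates, as OpenCV has them. Camera axes: x right, y down, z forward; pixel columns grow to the right and rows downward; lengths in m; the calibration is good to about 2 mm. A picture is of the moment at which its call begins: read the wrist's pose just before it. calibration takes no time and is no camera call; for the wrist camera it gives the pose at the moment of the call.
- order.hand_in(): hands the job in; it is judged then, once.
Trained networks look in the newest picture that a camera, given by its name, has taken for a name from the list of things; names that differ only in an ending like _2 or _b are one class to them, and where a whole thing is asked for, a point or a joint stands for the part that bears it (a point fixed in the world has none). Each returns a list of dicts, best first, with "conf" (0 to 1); they miss things now and then, are a little off and sometimes report something else, mostly with a low value. They report only what shows in the picture. A call takes as long as a camera call.
- outline_of(target, camera): "region" (384x512 bool, what is visible of it) and "bbox" ([centre column, centre row, width, height] in pixels, round what is visible of it).
The state is a dict: "time_s": time; "q": joint angles; "dq": joint speeds; "joint_efforts": joint torques, N m; "eef_pos": TCP position; "eef_rot": TCP orientation; "wrist_force": force on the tool from outside, world axes, zero at the start; "torque": the same for the moment, N m; "opening": opening from 0.0 (shut) to 1.0 (fully open); "grasp_force": force on a finger pad.
Only numpy, scipy, OpenCV 4.12 (cv2) and the standard library are available. Lean on these libraries where they do the work, as an engineer would, in place of code of your own. Each camera call takes 0.05 s, during which the arm holds its last target. There are 200 camera calls.

## Working session

There is one attempt and no reset: what is moved stays moved. The work goes in short steps, Python scripts to look and compute and a tool call to move; the robot and the scene stay as the last step left them, time stands still between calls to the robot, and variables do not carry over. Pictures are saved under pics/ and viewed, at most 10 in all, crops included, and the job is handed in when it is done.

Besides the shell and the picture viewer there is one more tool, called after ">>>" as name(argument=value, ...) on one line, values as JSON. move_arm: Moves the arm, as the interface text tells. Its arguments: {"type":"object","properties":{"series":{"type":"array","items":{"type":"array","items":{"type":"array","items":{"type":"number"}}}}},"required":["series"]}

```bash
ls; mkdir -p pics; cat > h.py <<'E'
import numpy as np, cv2
from bench import ctrl,camera,calibration,order,outline_of
from scipy.spatial.transform import Rotation as R
def cal(n):
    c=calibration(n); return np.array(c["intrinsics"]),cv2.Rodrigues(np.array(c["rvec"]))[0],np.array(c["tvec"]).ravel()
def back(n,uv,z):  # pixel -> world on plane z
    K,Rm,t=cal(n); d=Rm.T@np.linalg.solve(K,[uv[0],uv[1],1.]); o=-Rm.T@t
    return o+d*(z-o[2])/d[2]
def cloud(n,depth,mask):
    K,Rm,t=cal(n); v,u=np.nonzero(mask&(depth>0)); z=depth[v,u]
    p=np.linalg.solve(K,np.stack([u*z,v*z,z])).T
    return (p-t)@Rm
def proj(n,P):
    K,Rm,t=cal(n); p=K@(Rm@np.asarray(P)+t); return p[:2]/p[2]
def tool():
    s=ctrl.get_obs(); q=np.array(s["eef_rot"]); return np.array(s["eef_pos"]),R.from_quat(q[[1,2,3,0]]).as_matrix(),s
E
python3 - <<'E'
from h import *
ims={}
p,T,s=tool(); print(s["time_s"],p,T.round(3).tolist())
for n in ["top","side"]:
    im,d=camera(n); ims[n]=im; np.save(n+"_d.npy",d); 
    for t in ["index_base","loading_hole","pin_knob","handle","pointer","mark"]:
        for o in outline_of(t,n)[:2]:
            r=np.array(o["region"]); c=cloud(n,d,r)
            if o["conf"]>.3 and len(c): print(n,t,round(o["conf"],2),np.round(o["bbox"]),np.median(c,0).round(3),c.max(0).round(3),c.min(0).round(3))
cv2.imwrite("pics/a.png",cv2.resize(ims["top"],(800,600))); cv2.imwrite("pics/b.png",cv2.resize(ims["side"],(800,600)))
E
```

```text
pics
0.0 [0.14183048 0.55659224 0.1912535 ] [[-0.969, 0.247, -0.001], [0.247, 0.969, -0.002], [0.0, -0.002, -1.0]]
top index_base 0.79 [270. 212.  81.  75.] [ 0.47  -0.358  0.021] [ 0.565 -0.252  0.095] [ 0.383 -0.453 -0.003]
top loading_hole 0.85 [270. 214.  86.  76.] [ 0.47  -0.358  0.021] [ 0.562 -0.252  0.095] [ 0.383 -0.452 -0.003]
top pin_knob 0.53 [302. 211.  10.   9.] [ 0.473 -0.429  0.078] [ 0.484 -0.42   0.083] [ 0.461 -0.441  0.058]
top pin_knob 0.31 [310. 138.  21.  27.] [ 0.659 -0.455  0.019] [ 0.688 -0.428  0.025] [ 0.626 -0.483 -0.005]
top handle 0.72 [263. 212.  41.  15.] [ 0.473 -0.343  0.058] [ 0.495 -0.293  0.095] [ 0.456 -0.377  0.033]
top pointer 0.87 [263. 213.  34.  19.] [ 0.474 -0.341  0.059] [ 0.49  -0.297  0.095] [ 0.457 -0.377  0.034]
side loading_hole 0.87 [240. 213.  72.  59.] [ 0.462 -0.391  0.018] [ 0.56  -0.175  0.09 ] [ 0.383 -0.455 -0.003]
side pin_knob 0.58 [239. 211.  46.  50.] [ 0.464 -0.381  0.036] [ 0.53  -0.181  0.089] [ 0.421 -0.452 -0.002]
side pin_knob 0.47 [250. 216.  10.  12.] [ 0.471 -0.438  0.072] [ 0.483 -0.395  0.079] [ 0.462 -0.445  0.051]
side handle 0.65 [237. 196.  19.  24.] [ 0.474 -0.307  0.059] [ 0.553 -0.114  0.09 ] [ 0.453 -0.374 -0.003]
side pointer 0.5 [235. 198.  21.  22.] [ 0.473 -0.307  0.06 ] [ 0.553 -0.121  0.09 ] [ 0.453 -0.383 -0.003]
```

View pics/a.png

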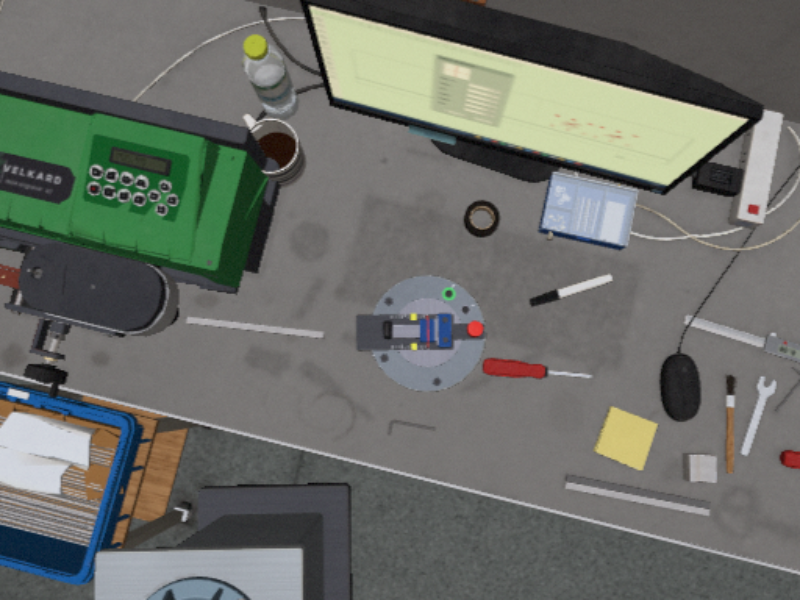

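View pics/b.png

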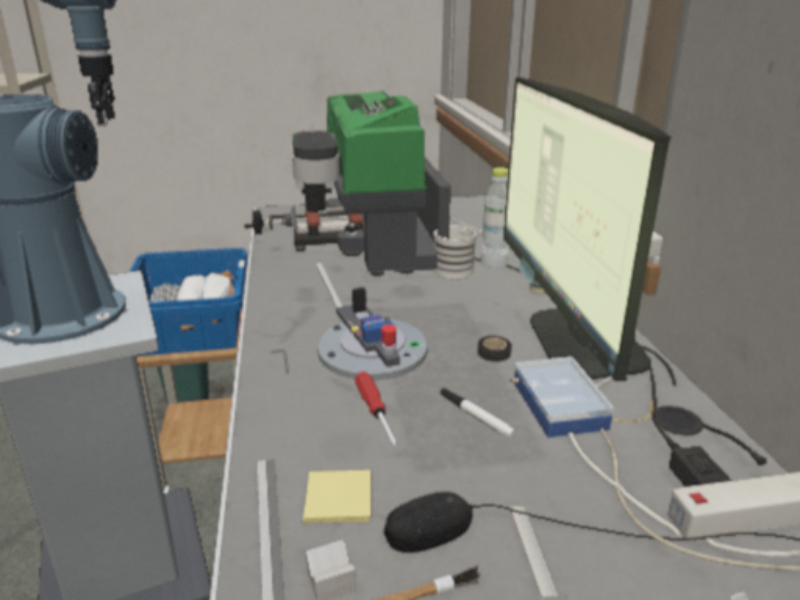

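The vice sits near (0.47, -0.36), with the knob at px (475,328) in the enlarged top view and the green ring at (448,293). The jaw handle is to the left at (388,328). The grinder and green machine lie between the arm's start and the vice, so I need a height check for the transit.

```bash
python3 - <<'E'
from h import *
im=cv2.imread("pics/a.png"); im=cv2.resize(im,(512,384)); hsv=cv2.cvtColor(im,cv2.COLOR_BGR2HSV)
d=np.load("top_d.npy")
def blob(lo,hi,box,z):
    m=cv2.inRange(hsv,lo,hi); b=np.zeros_like(m); b[box[1]:box[3],box[0]:box[2]]=1; v,u=np.nonzero(m*b); c=(u.mean(),v.mean()); return c,len(u),back("top",c,z).round(4)
print("green",blob((45,120,90),(80,255,255),(270,175,300,200),.016))
print("knob",blob((0,150,120),(8,255,255),(294,203,312,218),.078))
print("yellow",blob((22,120,120),(35,255,255),(250,195,290,225),.037))
c=cloud("top",d,np.ones_like(d,bool))
for x in np.arange(-.1,.7,.1):
    print(round(x,1),[ (round(float(np.percentile(q,99)),2) if len(q:=c[(abs(c[:,0]-x)<.05)&(abs(c[:,1]-y)<.05)][:,2]) else None) for y in np.arange(.6,-.6,-.1)])
E
```

```text
green ((np.float64(287.23333333333335), np.float64(187.7)), 30, array([ 0.5341, -0.3978,  0.016 ]))
knob ((np.float64(303.53246753246754), np.float64(210.05194805194805)), 77, array([ 0.4727, -0.4304,  0.078 ]))
yellow ((np.float64(264.38461538461536), np.float64(211.92307692307693)), 26, array([ 0.474 , -0.3398,  0.037 ]))
-0.1 [-0.71, -0.71, None, None, None, None, None, -0.52, -0.61, -0.71, -0.71, -0.71]
0.0 [-0.71, None, -0.71, -0.71, -0.7, None, None, -0.31, -0.61, -0.71, -0.71, -0.71]
0.1 [None, None, -0.1, -0.09, 0.0, 0.01, 0.03, 0.01, 0.0, -0.71, -0.71, -0.71]
0.2 [None, None, -0.15, -0.15, -0.09, -0.0, -0.0, -0.0, -0.61, 0.0, 0.01, 0.01]
0.3 [None, None, -0.13, -0.13, -0.1, -0.1, 0.01, 0.01, 0.01, 0.01, 0.01, 0.01]
0.4 [-0.72, -0.71, -0.09, 0.0, 0.08, 0.01, 0.01, 0.01, 0.01, 0.04, 0.04, 0.03]
0.5 [None, None, None, 0.06, 0.27, 0.27, 0.28, 0.31, 0.01, 0.09, 0.08, 0.02]
0.6 [None, None, None, 0.08, 0.31, 0.33, 0.35, 0.35, 0.01, 0.02, 0.02, 0.03]
```

>>> move_arm(series=[[[1,-22,-34,-4,0.1],[1,-44,-68,-8,0.2],[1,-66,-102,-12,0.3],[1,-88,-136,-16,0.4],[1,-110,-170,-20,0.5],[1,-132,-204,-24,0.6],[1,-154,-238,-28,0.7],[1,-176,-272,-32,0.8],[1,-198,-306,-36,0.9],[1,-220,-340,-40,1.0]]])

```text
time_s: 1.53
eef_pos: [0.2713, 0.1718, 0.2327]
eef_rot: [0.001, 0.587, 0.81, 0.001]
wrist_force: [2.4, 0.0, 0.6]
opening: 1.0
grasp_force: 0.0
```

```bash
cat >> h.py <<'E'
def to(target,yang=None):
    p,T,s=tool(); d=T.T@(np.array(target)-p)*1000
    a=np.degrees(np.arctan2(T[1,1],T[0,1])); print("t",s["time_s"],"tcp",p.round(4),"yang",a.round(1),"q",np.round(s["q"],2),"open",s["opening"],"grip",s["grasp_force"],"F",np.round(s["wrist_force"],1),"| shift",d.round(1), "turn",None if yang is None else round(float(np.radians(a-yang)),3))
E
python3 -c "
from h import *
to([.36,-.12,.22],-1.9)"
```

```text
t 1.5333 tcp [0.2713 0.1718 0.2327] yang 18.2 q [ 0.19 -0.51  2.12 -0.    1.53 -0.13] open 1.0003890426512356 grip 0.0 F [2.4 0.  0.6] | shift [-304.9   -6.8   12.7] turn 0.35
```

>>> move_arm(series=[[[1,-41,-4,1,0.035],[1,-82,-8,2,0.07],[1,-123,-12,3,0.105],[1,-164,-16,4,0.14],[1,-205,-20,5,0.175],[1,-246,-24,6,0.21],[1,-287,-28,7,0.245],[1,-328,-32,8,0.28],[1,-369,-36,9,0.315],[1,-410,-40,10,0.35]]])

```text
time_s: 2.37
eef_pos: [0.3626, -0.2308, 0.2223]
eef_rot: [0.0, 0.718, 0.696, 0.0]
wrist_force: [0.2, 0.0, 0.6]
opening: 1.001
grasp_force: 0.0
```

```bash
python3 -c "
from h import *
to([.473,-.43,.19],-1.9)"
```

```text
t 2.3667 tcp [ 0.3626 -0.2308  0.2223] yang -1.8 q [-0.84 -0.19  1.91  0.    1.42 -0.81] open 1.0006874413575404 grip 0.0 F [0.2 0.  0.6] | shift [-195.6  116.7   32.5] turn 0.001
```

>>> move_arm(series=[[[1,-33,20,5,0],[1,-66,40,10,0],[1,-99,60,15,0],[1,-132,80,20,0],[1,-165,100,26,0],[1,-196,117,32,0],[1,-196,117,32,0],[1,-196,117,32,0],[1,-196,117,32,0],[1,-196,117,32,0]]])

```text
time_s: 3.2
eef_pos: [0.4739, -0.4269, 0.1909]
eef_rot: [0.0, 0.717, 0.697, 0.0]
wrist_force: [-0.1, -0.4, -0.2]
opening: 1.0
grasp_force: 0.0
```

```bash
python3 - <<'E'
from h import *
to([.473,-.43,.048],-1.9)
im,d=camera("wrist"); np.save("w1.npy",d); cv2.imwrite("pics/w1.png",im)
hsv=cv2.cvtColor(im,cv2.COLOR_BGR2HSV)
for n,lo,hi,z in [("green",(45,120,60),(80,255,255),.016),("red",(0,150,100),(8,255,255),.078),("yellow",(22,120,100),(35,255,255),.037)]:
    m=cv2.inRange(hsv,lo,hi); k,l,st,ce=cv2.connectedComponentsWithStats(m)
    for i in range(1,k):
        if st[i,4]>40: print(n,st[i,4],ce[i].round(),back("wrist",ce[i],z).round(4),np.median(cloud("wrist",d,l==i),0).round(4))
E
```

```text
t 3.2 tcp [ 0.4739 -0.4269  0.1909] yang -1.6 q [-0.92  0.32  1.44  0.    1.38 -0.89] open 0.9997372116115025 grip 0.0 F [-0.1 -0.4 -0.2] | shift [ -3.1  -0.8 142.9] turn 0.005
green 164 [308. 131.] [ 0.5339 -0.396   0.016 ] [ 0.5337 -0.3961  0.0171]
red 488 [255. 174.] [ 0.4728 -0.4283  0.078 ] [ 0.4729 -0.4281  0.0786]
red 1394 [209. 210.] [ 0.4251 -0.4649  0.078 ] [ 0.4158 -0.4845  0.0246]
yellow 69 [231.  79.] [ 0.4513 -0.339   0.037 ] [ 0.4514 -0.3391  0.0377]
```

View pics/w1.png

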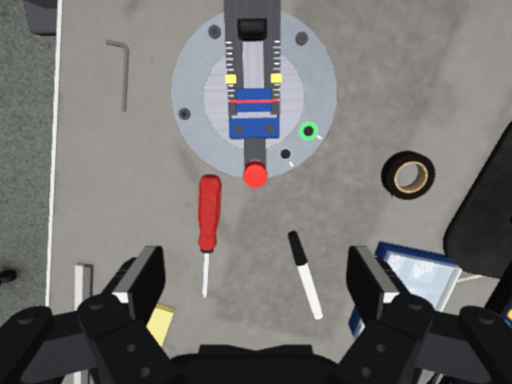

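The wrist view shows the knob at (255,174), the ring at (308,131), yellow marks at row 79 and the pointer line at row 101. These agree with the top view. Going down onto the knob.

>>> move_arm(series=[[[1,-2,-1,35,0],[1,-2,-1,70,0],[1,-2,-1,100,0],[1,-2,-1,125,0],[1,-2,-1,142,0],[1,-2,-1,142,0],[0.1,-2,-1,142,0],[0.1,-2,-1,142,0],[0.1,-2,-1,142,0],[0.1,-2,-1,142,0]]])

```text
time_s: 4.08
eef_pos: [0.4738, -0.4307, 0.0505]
eef_rot: [0.002, 0.717, 0.697, -0.0]
wrist_force: [-0.3, 0.2, -0.4]
opening: 0.455
grasp_force: 0.0
```

>>> move_arm(series=[[[0.1,0,0,0,0],[0.1,0,0,0,0],[0.1,0,0,0,0],[0.1,0,0,0,0],[0.1,0,0,0,0],[0.1,0,0,0,0],[0.1,0,0,-3,0],[0.1,0,0,-7,0],[0.1,0,0,-10,0],[0.1,0,0,-13,0]]])

```text
time_s: 4.92
eef_pos: [0.473, -0.4298, 0.0618]
eef_rot: [0.0, 0.717, 0.697, -0.0]
wrist_force: [0.2, -0.2, -0.3]
opening: 0.098
grasp_force: 0.0
```

```bash
python3 - <<'E'
from h import *
to([.473,-.43,.048],-1.9)
im,d=camera("wrist"); np.save("w2.npy",d); cv2.imwrite("pics/w2.png",im)
p,T,s=tool()
# arc about axis: rows relative to commanded pose, tool axes
A=np.array([.4752,-.3593]); v=p[:2]-A; print("r",np.hypot(*v),np.degrees(np.arctan2(v[1],v[0])))
for k in range(1,13):
    a=np.radians(k*5); w=A+np.array([[np.cos(a),-np.sin(a)],[np.sin(a),np.cos(a)]])@v
    print(k*5,(T.T@np.r_[w-p[:2],0]*1000).round(1),round(-a,3))
E
```

```text
t 4.9167 tcp [ 0.473  -0.4298  0.0618] yang -1.7 q [-0.92  0.46  1.53  0.    1.15 -0.89] open 0.09768493948351714 grip 0.0 F [ 0.2 -0.2 -0.3] | shift [-0.2 -0.  13.8] turn 0.004
r 0.07091960244612189 -91.52047969034638
5 [0.3 6.2 0. ] -0.087
10 [ 1.1 12.3  0. ] -0.175
15 [ 2.5 18.3  0. ] -0.262
20 [ 4.3 24.2  0. ] -0.349
25 [ 6.7 30.   0. ] -0.436
30 [ 9.6 35.4  0. ] -0.524
35 [12.9 40.6  0. ] -0.611
40 [16.7 45.5  0. ] -0.698
45 [20.9 50.1  0. ] -0.785
50 [25.5 54.3  0. ] -0.873
55 [30.4 58.   0. ] -0.96
60 [35.6 61.3  0. ] -1.047
```

View pics/w2.png

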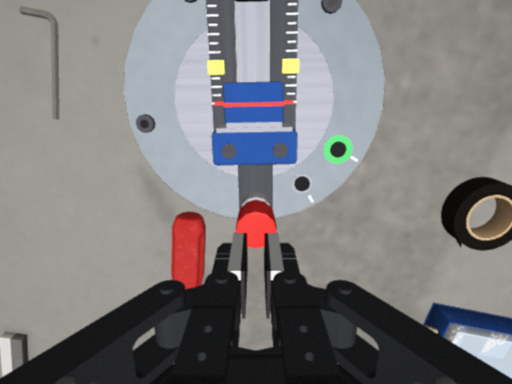

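```bash
python3 - <<'E'
from h import *
im,d=camera("side"); cv2.imwrite("pics/s2.png",cv2.resize(im[150:260,180:320],(700,550),interpolation=cv2.INTER_CUBIC))
E
```

```text
(no output)
```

View pics/s2.png

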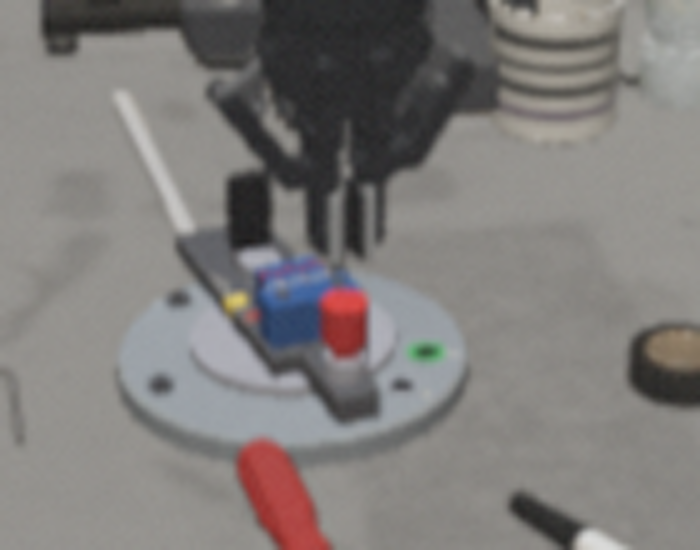

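```bash
python3 - <<'E'
from h import *
p,T,s=tool()
for n in ("side",):
  for P in (p,[.4728,-.4288,.078],[.4728,-.4288,.067]):
    q=proj(n,P); print(n,q.round(1),((q-[180,150])*5).round())
q=proj("wrist",p); print(q, proj("wrist",[.4728,-.4288,.078]))
im,d=camera("wrist"); 
for r in range(200,330,10): print(r,[round(float(d[r,c]),3) for c in (237,245,256,268,275)])
K,Rm,t=cal("wrist"); print("cam",(-Rm.T@t).round(3), p)
E
```

```text
side [248.3 214.5] [341. 323.]
side [247.8 208.6] [339. 293.]
side [247.9 212.6] [339. 313.]
[256.48643877 218.97957113] [255.74768716 227.64667095]
200 [0.242, 0.209, 0.195, 0.213, 0.242]
210 [0.245, 0.183, 0.18, 0.187, 0.244]
220 [0.183, 0.181, 0.18, 0.18, 0.264]
230 [0.183, 0.181, 0.182, 0.182, 0.182]
240 [0.145, 0.146, 0.184, 0.146, 0.144]
250 [0.136, 0.136, 0.274, 0.135, 0.135]
260 [0.127, 0.128, 0.276, 0.128, 0.127]
270 [0.121, 0.128, 0.279, 0.122, 0.119]
280 [0.112, 0.128, 0.283, 0.121, 0.113]
290 [0.107, 0.126, 0.284, 0.124, 0.108]
300 [0.107, 0.127, 0.289, 0.125, 0.103]
310 [0.114, 0.128, 0.292, 0.127, 0.103]
320 [0.115, 0.295, 0.296, 0.296, 0.114]
cam [ 0.474 -0.352  0.244] [ 0.47327884 -0.43016736  0.06221813]
```

```bash
python3 - <<'E'
from h import *
im,d=camera("wrist"); m=np.zeros_like(d,bool); m[225:300,225:290]=True
c=cloud("wrist",d,m&(d<.17)); o=c[np.argsort(c[:,2])]
print(o[:8].round(4).tolist(), c.min(0),c.max(0))
p,T,s=tool(); print(p, s["opening"], [round(x,3) for x in s["eef_rot"]])
E
```

```text
[[0.4767, -0.4252, 0.1004], [0.4767, -0.4234, 0.1006], [0.4682, -0.423, 0.1009], [0.4682, -0.4235, 0.1011], [0.4681, -0.424, 0.1012], [0.4767, -0.4241, 0.1014], [0.4681, -0.4255, 0.1016], [0.468, -0.4271, 0.1016]] [ 0.45781523 -0.44080669  0.10044976] [ 0.48852608 -0.41462715  0.15783405]
[ 0.47298131 -0.42972908  0.06146654] 0.10336438353820235 [np.float64(0.0), np.float64(0.717), np.float64(0.697), np.float64(-0.0)]
```

The reported TCP is misleading. Wrist depth puts the real fingertips at z≈0.100 while the TCP reads 0.062, and the side crop agrees: tips at about row 250, knob top at row 293. So the fingers end about 38 mm above the reported TCP and closed above the knob. I'll reopen and go that much lower.

>>> move_arm(series=[[[0.7,0,0,0,0],[0.7,0,0,0,0],[0.7,0,0,0,0],[0.7,0,0,0,0],[0.7,0,0,10,0],[0.7,0,0,20,0],[0.7,0,0,30,0],[0.7,0,0,40,0],[0.7,0,0,50,0],[0.7,0,0,50,0]]])

```text
time_s: 5.95
eef_pos: [0.4714, -0.4277, 0.0077]
eef_rot: [-0.003, 0.717, 0.697, 0.0]
wrist_force: [-0.3, 0.1, -0.1]
opening: 0.701
grasp_force: 0.0
```

```bash
python3 - <<'E'
from h import *
to([.473,-.43,.010],-1.9)
im,d=camera("wrist"); cv2.imwrite("pics/w3.png",im)
c=cloud("wrist",d,(d>.03)&(d<.25)); a=c[(abs(c[:,1]+.43)<.02)&(c[:,0]<.457)&(c[:,0]>.42)&(c[:,2]>.032)]; b=c[(abs(c[:,1]+.43)<.02)&(c[:,0]>.49)&(c[:,0]<.53)&(c[:,2]>.032)]
for q in (a,b): print(len(q), q.min(0).round(4) if len(q) else "", q.max(0).round(4) if len(q) else "")
E
```

```text
t 5.95 tcp [ 0.4714 -0.4277  0.0077] yang -1.7 q [-0.92  0.53  1.55 -0.    1.06 -0.89] open 0.7012515445135731 grip 0.0 F [-0.3  0.1 -0.1] | shift [-2.2  1.7 -2.3] turn 0.004
9503 [ 0.42   -0.4394  0.0534] [ 0.457 -0.41   0.14 ]
13515 [ 0.49   -0.4422  0.0529] [ 0.53   -0.4101  0.1402]
```

View pics/w3.png

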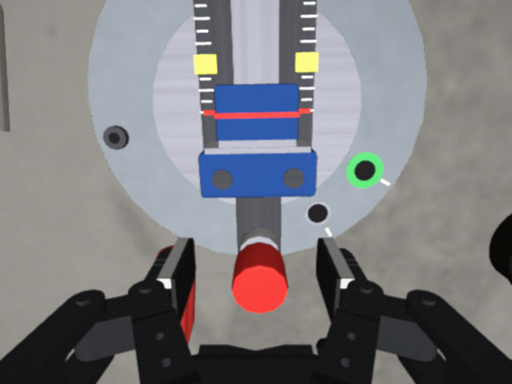

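Now the pads straddle the knob at about row 285, tips near z 0.053. Close and lift a little.

>>> move_arm(series=[[[0.1,0,0,0,0],[0.1,0,0,0,0],[0.1,0,0,0,0],[0.1,0,0,0,0],[0.1,0,0,0,0],[0.1,0,0,0,0],[0.1,0,0,-3,0],[0.1,0,0,-7,0],[0.1,0,0,-11,0],[0.1,0,0,-13,0]]])

```text
time_s: 6.83
eef_pos: [0.4729, -0.43, 0.0243]
eef_rot: [0.0, 0.717, 0.697, -0.0]
wrist_force: [2.1, -4.4, -6.4]
opening: 0.265
grasp_force: 58.9
```

```bash
python3 - <<'E'
from h import *
to([.473,-.43,.010],-1.9)
im,d=camera("wrist"); hsv=cv2.cvtColor(im,cv2.COLOR_BGR2HSV)
m=cv2.inRange(hsv,(0,150,100),(8,255,255)); k,l,st,ce=cv2.connectedComponentsWithStats(m)
for i in range(1,k):
    if st[i,4]>300:
        c=cloud("wrist",d,l==i); print(ce[i].round(),st[i,4],np.percentile(c,[5,50,95],axis=0).round(4).tolist())
E
```

```text
t 6.8333 tcp [ 0.4729 -0.43    0.0243] yang -1.7 q [-0.92  0.5   1.55 -0.    1.09 -0.89] open 0.2647549917902559 grip 58.92445181190851 F [ 2.1 -4.4 -6.4] | shift [-0.   0.1 14.3] turn 0.004
[177. 260.] 1795 [[0.4087, -0.4737, 0.0148], [0.4195, -0.4567, 0.0246], [0.4297, -0.4451, 0.0272]]
[255. 269.] 2864 [[0.463, -0.438, 0.0747], [0.4723, -0.425, 0.0903], [0.4814, -0.4183, 0.0914]]
```

Knob is gripped (59 N) and raised 13 mm. Swinging on the arc.

>>> move_arm(series=[[[0.1,0.3,6.2,0,-0.087],[0.1,1.1,12.3,0,-0.175],[0.1,2.5,18.3,0,-0.262],[0.1,4.3,24.2,0,-0.349],[0.1,6.7,30,0,-0.436],[0.1,9.6,35.4,0,-0.524],[0.1,12.9,40.6,0,-0.611],[0.1,16.7,45.5,0,-0.698],[0.1,20.9,50.1,0,-0.785],[0.1,25.5,54.3,0,-0.873]]])

```text
time_s: 7.72
eef_pos: [0.5272, -0.4052, 0.0233]
eef_rot: [-0.001, 0.353, 0.935, 0.0]
wrist_force: [0.3, -3.3, -5.9]
opening: 0.261
grasp_force: 59.2
```

```bash
python3 - <<'E'
from h import *
to([.534,-.3968,.024],58)
im,d=camera("wrist"); hsv=cv2.cvtColor(im,cv2.COLOR_BGR2HSV)
for nm,lo,hi in (("red",(0,150,100),(8,255,255)),("green",(45,120,60),(80,255,255))):
  m=cv2.inRange(hsv,lo,hi); k,l,st,ce=cv2.connectedComponentsWithStats(m)
  for i in range(1,k):
    if st[i,4]>100:
        c=cloud("wrist",d,l==i); c=c[c[:,2]>np.percentile(c[:,2],95)-.004]; print(nm,ce[i].round(),st[i,4],((c.min(0)+c.max(0))/2).round(4))
A=np.array([.4752,-.3593]); p,T,s=tool(); v=p[:2]-A; print(np.hypot(*v),np.degrees(np.arctan2(v[1],v[0])))
for ang in (-32,-30):
  e=A+.0709*np.array([np.cos(np.radians(ang)),np.sin(np.radians(ang))]); print(ang,(T.T@np.r_[e-p[:2],0]*1000).round(1))
E
```

```text
t 7.7167 tcp [ 0.5272 -0.4052  0.0233] yang 48.6 q [-0.83  0.56  1.47 -0.    1.11 -1.68] open 0.2614024459748502 grip 59.237988171953475 F [ 0.3 -3.3 -5.9] | shift [ 0.4 10.8 -0.7] turn -0.164
red [251. 107.] 301 [ 0.4736 -0.3593  0.0613]
red [ 45. 164.] 4832 [ 0.4174 -0.4813  0.0255]
red [255. 269.] 2869 [ 0.5268 -0.4036  0.0898]
green [282. 213.] 228 [ 0.5289 -0.3899  0.0339]
0.06924694602099549 -40.41700163876732
-32 [-0.8 10.4 -0. ]
-30 [-0.3 12.8 -0. ]
```

>>> move_arm(series=[[[0.1,0.3,5,0,-0.08],[0.1,0.5,10.5,0,-0.17],[0.1,0.5,10.5,0,-0.17],[0.1,0.5,10.5,0,-0.17],[0.1,0.5,10.5,2,-0.17],[0.1,0.5,10.5,4,-0.17],[0.1,0.5,10.5,6,-0.17],[0.1,0.5,10.5,8,-0.17],[0.1,0.5,10.5,8,-0.17],[0.1,0.5,10.5,8,-0.17]]])

```text
time_s: 8.6
eef_pos: [0.5336, -0.3966, 0.0155]
eef_rot: [-0.001, 0.275, 0.961, 0.001]
wrist_force: [-3.5, 6.0, -4.3]
opening: 0.26
grasp_force: 59.4
```

```bash
cat > look.py <<'E'
from h import *
to([.534,-.3968,.011],58)
im,d=camera("wrist"); hsv=cv2.cvtColor(im,cv2.COLOR_BGR2HSV)
for nm,lo,hi in (("red",(0,150,100),(8,255,255)),("green",(45,120,60),(80,255,255)),("yellow",(22,120,100),(35,255,255))):
  m=cv2.inRange(hsv,lo,hi); k,l,st,ce=cv2.connectedComponentsWithStats(m)
  for i in range(1,k):
    if st[i,4]>60:
        c=cloud("wrist",d,l==i)
        if nm=="red": c=c[c[:,2]>np.percentile(c[:,2],95)-.004]
        if len(c): print(nm,ce[i].round(),st[i,4],((c.min(0)+c.max(0))/2).round(4),np.median(c,0).round(4))
E
python3 look.py
```

```text
t 8.6 tcp [ 0.5336 -0.3966  0.0155] yang 58.1 q [-0.82  0.57  1.47  0.    1.1  -1.83] open 0.26026129657826313 grip 59.42444588100557 F [-3.5  6.  -4.3] | shift [-0.4  0.   4.5] turn 0.001
red [ 37. 123.] 4109 [ 0.417  -0.4712  0.0258] [ 0.4182 -0.467   0.0257]
red [252. 107.] 329 [ 0.473  -0.3597  0.0614] [ 0.4731 -0.3602  0.0613]
red [255. 269.] 2859 [ 0.5326 -0.3959  0.0818] [ 0.5316 -0.3954  0.0816]
yellow [211.  61.] 66 [ 0.4449 -0.3684  0.0365] [ 0.4456 -0.3655  0.0375]
```

>>> move_arm(series=[[[0.1,0,0,2,0],[0.1,0,0,4,0],[0.1,0,0,5,0],[0.1,0,0,5,0],[0.7,0,0,5,0],[0.7,0,0,5,0],[0.7,0,0,5,0],[0.7,0,0,5,0],[0.7,0,0,5,0],[0.7,0,0,-20,0]]])

```text
time_s: 9.48
eef_pos: [0.5317, -0.3949, 0.0313]
eef_rot: [-0.004, 0.275, 0.961, 0.002]
wrist_force: [-0.2, 0.9, -1.4]
opening: 0.701
grasp_force: 0.0
```

>>> move_arm(series=[[[0.7,0,0,-30,0],[0.7,0,0,-60,0],[0.7,0,0,-80,0],[0.7,0,0,-80,0],[0.7,30,0,-80,0],[0.7,60,0,-80,0],[0.7,80,0,-80,0],[0.7,80,0,-80,0],[0.7,80,0,-80,0],[0.7,80,0,-80,0]]])

```text
time_s: 10.32
eef_pos: [0.4672, -0.356, 0.1164]
eef_rot: [0.001, 0.275, 0.961, -0.0]
wrist_force: [-0.1, 0.1, -0.2]
opening: 0.7
grasp_force: 0.0
```

```bash
python3 look.py; python3 - <<'E'
from h import *
im,d=camera("wrist"); np.save("w4.npy",d); cv2.imwrite("pics/w4.png",im)
for t in ("handle","spring_jaw"):
    for o in outline_of(t,"wrist")[:2]:
        c=cloud("wrist",d,np.array(o["region"])); c=c[c[:,2]>.08]
        if len(c): print(t,o["conf"],((c.min(0)+c.max(0))/2).round(4),c.max(0).round(4))
E
```

```text
t 10.3167 tcp [ 0.4672 -0.356   0.1164] yang 58.1 q [-0.85  0.28  1.64  0.    1.21 -1.87] open 0.700193568527854 grip 0.0 F [-0.1  0.1 -0.2] | shift [-78.1   0.7 105.5] turn 0.001
red [107. 202.] 2326 [ 0.4154 -0.4917  0.0259] [ 0.4142 -0.4837  0.0253]
red [256. 282.] 834 [ 0.5323 -0.3957  0.0776] [ 0.5318 -0.3956  0.0784]
yellow [229. 167.] 67 [ 0.4431 -0.3679  0.037 ] [ 0.4437 -0.3678  0.0372]
handle 0.94 [ 0.4215 -0.3287  0.0881] [ 0.4328 -0.3152  0.0926]
spring_jaw 0.66 [ 0.4214 -0.3281  0.0881] [ 0.4327 -0.3151  0.0925]
```

View pics/w4.png

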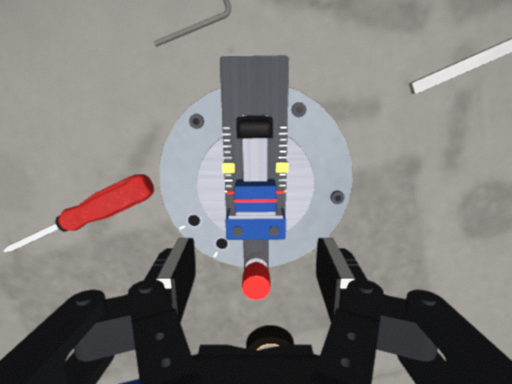

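The pin is home: knob top at z 0.078, about 2 mm from the hole. The handle is at px (255,127), the yellow bands at (229,168) and (282,168), and the red pointer ticks at about row 192. I'll measure the pull distance from the same picture.

```bash
python3 - <<'E'
from h import *
im=cv2.imread("pics/w4.png"); d=np.load("w4.npy"); hsv=cv2.cvtColor(im,cv2.COLOR_BGR2HSV)
u=np.array([np.cos(np.radians(-31.2)),np.sin(np.radians(-31.2))])
H=np.array([.4215,-.3287])
for nm,lo,hi in (("red",(0,110,80),(8,255,255)),("yellow",(22,100,90),(35,255,255))):
  m=cv2.inRange(hsv,lo,hi); m[:, :215]=0; m[:,295:]=0; m[:150]=0; m[215:]=0; k,l,st,ce=cv2.connectedComponentsWithStats(m)
  for i in range(1,k):
    if st[i,4]>4:
      c=cloud("wrist",d,l==i); b=back("wrist",ce[i],.037)
      print(nm,ce[i].round(1),st[i,4],"med",np.median(c,0).round(4),"u",((np.median(c,0)[:2]-H)@u*1e3).round(1),"plane37 u",((b[:2]-H)@u*1e3).round(1),"n",((b[:2]-H)@[-u[1],u[0]]*1e3).round(1))
p,T,s=tool()
g=np.r_[H,0.012]; print("shift to handle",(T.T@(g-p)*1e3).round(1),"u in tool",(T.T@np.r_[u,0]).round(3), "yang want 58.8")
E
```

```text
red [229.3 192.1] 19 med [ 0.4615 -0.3789  0.0391] u 60.2 plane37 u 60.8 n -22.4
red [280.2 191.4] 21 med [ 0.4844 -0.3413  0.0383] u 60.4 plane37 u 60.7 n 22.2
red [272.5 200. ] 8 med [ 0.4801 -0.3476  0.0612] u 59.9 plane37 u 68.6 n 15.5
yellow [228.5 167.5] 117 med [ 0.443  -0.3676  0.037 ] u 38.5 plane37 u 38.6 n -22.2
yellow [281.2 167.1] 119 med [ 0.4665 -0.3295  0.0369] u 38.9 plane37 u 38.8 n 22.8
shift to handle [ 53.1  -1.2 104.1] u in tool [-1.     0.012  0.   ] yang want 58.8
```

>>> move_arm(series=[[[0.7,25,-0.5,0,-0.01],[0.7,53,-1,0,-0.01],[0.7,53,-1,25,-0.01],[0.7,53,-1,55,-0.01],[0.7,53,-1,85,-0.01],[0.7,53,-1,101,-0.01],[0.7,53,-1,101,-0.01],[0.7,53,-1,101,-0.01],[0.7,53,-1,101,-0.01],[0.7,53,-1,101,-0.01]]])

```text
time_s: 11.35
eef_pos: [0.4223, -0.3294, 0.0169]
eef_rot: [0.001, 0.27, 0.963, -0.001]
wrist_force: [0.6, 0.2, 0.5]
opening: 0.701
grasp_force: 0.0
```

>>> move_arm(series=[[[0.1,0,0,0,0],[0.1,0,0,0,0],[0.1,0,0,0,0],[0.1,0,0,0,0],[0.1,0,0,0,0],[0.1,0,0,0,0],[0.1,0,0,0,0],[0.1,4,0,0,0],[0.1,8,0,0,0],[0.1,10,0,0,0]]])

```text
time_s: 12.18
eef_pos: [0.414, -0.324, 0.0162]
eef_rot: [0.002, 0.27, 0.963, -0.001]
wrist_force: [6.5, -2.0, 0.9]
opening: 0.273
grasp_force: 60.0
```

```bash
cat > look2.py <<'E'
from h import *
to([.4215,-.3287,.015],58.8)
im,d=camera("wrist"); cv2.imwrite("pics/w5.png",im); hsv=cv2.cvtColor(im,cv2.COLOR_BGR2HSV)
u=np.array([np.cos(np.radians(-31.2)),np.sin(np.radians(-31.2))]); H=np.array([.4215,-.3287])
for nm,lo,hi in (("red",(0,110,80),(8,255,255)),("yellow",(20,100,80),(35,255,255))):
  m=cv2.inRange(hsv,lo,hi); k,l,st,ce=cv2.connectedComponentsWithStats(m)
  for i in range(1,k):
    c=cloud("wrist",d,l==i)
    if st[i,4]>8 and len(c):
      b=np.median(c,0); w=(b[:2]-H)@u*1e3; n=(b[:2]-H)@[-u[1],u[0]]*1e3
      if abs(n)<35: print(nm,ce[i].round(1),st[i,4],"z",b[2].round(4),"u",w.round(1),"n",n.round(1))
E
python3 look2.py
```

```text
t 12.1833 tcp [ 0.414  -0.324   0.0162] yang 58.7 q [-0.89  0.3   1.86  0.    0.98 -1.92] open 0.27334484768655903 grip 60.00199377536774 F [ 6.5 -2.   0.9] | shift [-8.9 -0.1  1.2] turn -0.002
red [222.2 324.6] 26 z 0.0398 u 50.2 n -19.9
red [288.3 324.6] 22 z 0.0398 u 51.0 n 20.2
```

Handle gripped (60 N), and the jaw follows. The pointer is about 10 mm out, so 12 mm more.

>>> move_arm(series=[[[0.1,3,0,0,0],[0.1,6,0,0,0],[0.1,9,0,0,0],[0.1,12,0,0,0],[0.1,12,0,0,0],[0.1,12,0,0,0],[0.1,12,0,0,0],[0.1,12,0,0,0],[0.1,12,0,0,0],[0.1,12,0,0,0]]])

```text
time_s: 13.07
eef_pos: [0.4041, -0.3181, 0.0162]
eef_rot: [0.002, 0.27, 0.963, -0.001]
wrist_force: [6.3, -1.7, -1.1]
opening: 0.275
grasp_force: 59.9
```

```bash
python3 look2.py; python3 - <<'E'
from h import *
im,d=camera("top"); cv2.imwrite("pics/t5.png",cv2.resize(im[170:250,220:320],(800,600),interpolation=cv2.INTER_CUBIC))
E
```

```text
t 13.0667 tcp [ 0.4041 -0.3181  0.0162] yang 58.7 q [-0.9   0.28  1.89  0.    0.97 -1.92] open 0.27497727079479695 grip 59.91309463977814 F [ 6.3 -1.7 -1.1] | shift [-20.4  -0.1   1.3] turn -0.002
red [222.5 324.7] 28 z 0.04 u 39.0 n -19.7
red [288.3 324.7] 26 z 0.0398 u 39.2 n 20.3
yellow [223.7 320.2] 32 z 0.0385 u 37.0 n -19.2
yellow [286.9 320.4] 27 z 0.0383 u 37.5 n 19.7
```

View pics/w5.png

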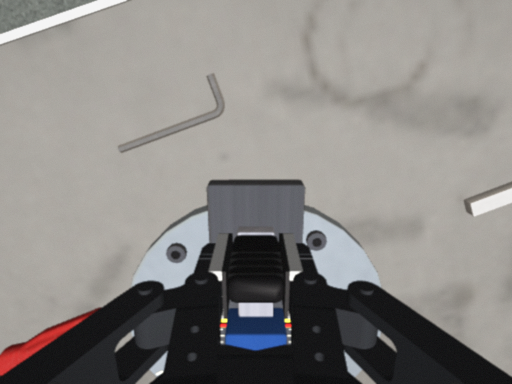

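The pointer reads u=39.1 mm against the mark's 38.7 mm, with the red ticks lying on the yellow at row ~322. A quick check that the knob is still home, then hand in.

```bash
python3 - <<'E'
from h import *
for n in ("top","side"):
    im,d=camera(n); hsv=cv2.cvtColor(im,cv2.COLOR_BGR2HSV); m=cv2.inRange(hsv,(0,150,100),(8,255,255))>0
    c=cloud(n,d,m); c=c[(np.hypot(c[:,0]-.534,c[:,1]+.397)<.03)]
    if len(c): t=c[c[:,2]>.05]; print(n,len(c),np.percentile(c[:,2],95).round(4),((t.min(0)+t.max(0))/2).round(4))
s=ctrl.get_obs(); print(s["time_s"],s["wrist_force"],s["grasp_force"])
print(order.hand_in())
E
```

```text
top 79 0.0827 [ 0.5332 -0.3975  0.0789]
side 68 0.0777 [ 0.5324 -0.4013  0.0656]
13.2667 [ 7.08609968 -1.34553041 -0.26197818] 59.912890791893005
the job is handed in; nothing more can be done
None
```

Handed in at 13.3 s; the bench gave no verdict. By my measurements the pin was home in the green-ringed hole (knob about 2 mm off its centre) and the pointer was about 0.4 mm from the middle of the yellow band, with the jaw still held at 60 N grip against about 7 N of spring pull.

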